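# Eject the spent pack from the test dock and pen it behind the gate

### The arm

A 6-joint arm with a two-finger parallel gripper is mounted at the origin on the work surface. World frame = base frame: x ahead of the robot, y to its left, z up, the work surface at z = 0. Lengths are in m, angles in rad, forces in N, time in s.
With the tool pointing down it reaches from about 0.4 to 0.825 m from the base axis. Payload 7 kg.
Tool frame: the origin (TCP) lies on the centre line of the jaws, within the pads' length; the fingertips stand 22 mm ahead of it and the grasp point (between the pads) lies 3 mm ahead of it; z points along the fingers, y is the line along which they close (so a half turn about z gives the same grasp; the last joint's range is limited). The gripper opens to 88 mm and grips with 3 to 60 N. Pads are 19 mm wide; open, the fingers measure 130 mm over their backs; the gripper's body (78 mm by 193 mm) begins 47 mm behind the grasp point.
Start: joints at [1.524, 0.359, 0.012, 0, -1.224, -0.288], TCP at [0.222, 0.637, 0.249] pointing down, gripper open.
Joint ranges: [-3.07, 3.07], [-1.43, 2.12], [-1.02, 1.25], [-3.03, 1.67], [-3.05, -0], [-3.03, 3.03]. Speed limits (rad/s): [2.39, 2.39, 3.01, 3.14, 3.14, 3.14].

### API

Orientations are given as [roll, pitch, yaw] about the fixed x, y, z axes, in that order (R = Rz(yaw) Ry(pitch) Rx(roll)).
In Python, from station import arm gives the robot as it stands.
- The arm moves only by the tool arm_command, never from a script. Its argument "series" is one flat list of numbers, 7 for each row, row after row: the turn, a rotation vector about the tool's x, y, z each as a share of 90 degrees, from -1 to 1, then the shift along the tool's x, y, z each as a share of 0.1 m, from -1 to 1, then the opening, from 0 (shut) to 1 (fully open). A call has 1 to 8 rows; each row is the pose to reach, as a shift and turn from the pose commanded when the call began, along the tool's axes at that moment; what a row does not reach only later rows make up. A row lasts 1/8 s, in which the tool goes at most 62.5 mm and 10.7 degrees, less where a joint would pass 70% of its speed; a pose out of reach is approached as far as the arm can. A call with a number of a shift or a turn outside -1 to 1 is refused whole. A call with a gripper value outside its range is refused whole. The fingers move at their own pace and stop on an object; "force" is the grip in N (left out, the last holds). Time passes only in rows, so rows that repeat a pose let the fingers close. It gives the time, the measured TCP pose, the force, the opening and the grip force at its end, in the units of the state.
- arm.get_state(): the state, without advancing time (a new reading comes with each control period).
- arm.grab_frame(name): name is "scene" or "top" or "wrist"; returns the picture (400x640x3 uint8, blue, green, red); there is no depth.
- arm.camera_model(name): a dict with "fovy" (degrees; the focal length in pixels is half the picture's height over the tangent of half this angle, whatever the lens; pixels are square), "cx", "cy" (the principal point, pixels), "D" ([k1, k2, p1, p2, k3] as OpenCV has them; the pictures are not rectified), "pose" (4x4, takes a point from camera to world coordinates). Camera axes: x right, y down, z forward; pixel columns grow to the right and rows downward; lengths in m; the calibration is good to about 2 mm. A picture is of the moment at which its call begins: read the wrist's pose just before it. camera_model takes no time and is no camera call; for the wrist camera it gives the pose at the moment of the call.
- arm.job_done(): hands the job in; it is judged then, once.
The state is a dict: "t": time; "q": joint angles; "qd": joint speeds; "joint_efforts": joint torques, N m; "eef_pos": TCP position; "ee_rot": TCP orientation; "force": force on the tool from outside, world axes, zero at the start; "moment": the same for the moment, N m; "width": finger opening in m; "gripper_force": force on a finger pad.
Only numpy, scipy, OpenCV 4.12 (cv2) and the standard library are available. Lean on these libraries where they do the work, as an engineer would, in place of code of your own. Each camera call takes 0.05 s, during which the arm holds its last target. There are 200 camera calls.

### The job

The battery pack in the blue test dock is spent: push the dock's orange ejector slide all the way to its stop so that the pack comes out onto the tongue, and let the slide spring back. Swing open the gate of the yellow spent-battery pen, put the pack through the gateway so that it lies flat on the pen floor, lengthwise and right way up, and swing the gate fully shut again. Leave the copper lug, the post cleaner, the socket and the red cap where they are.

Things in the scene. Friction and masses are not known exactly. Their poses are not given: they have to be found in the camera images.
- dock: fixed battery test dock, sizes in mm; origin under the sleeve, on the bench; own x = direction of ejection. Grey base 72 wide, top at z 10, x -100 to 215. Blue sleeve 72 wide, x -100 to 62, walls 8 thick, roof top at z 64 with a 16 wide slot along it; open mouth at x 62
- tongue (a point): middle of the dock's open tongue, on its top (dock x 135, z 10): flat, no side walls, from the mouth at dock x 62 to a lip 8 high at x 209. The ejected pack comes to lie on it
- ejector (a joint): travel of the ejector slide along the dock's x axis, m: 0 = home, 0.130 = fully pressed (stop). A spring (2 to 6 N) returns it when let go; the pack comes on top of that, some 9 N in all
- ejector_tab (a point): centre of the slide's orange upright thumb tab, which stands up out of the roof slot: 12 thick along dock x, 40 wide across, from z 66 to z 102 (point at z 84). It is pushed along dock +x from behind; at home it is at dock x -84, and there is free space behind it
- pack: loose black battery pack with a red band and copper contacts at both ends, 110 long (own x), 52 wide (own y), 44 high, about 0.35 kg; origin at the centre of its underside. At the start it lies hidden in the sleeve, its long axis along dock x, centred near dock x 0; after a full press its centre is near dock x 124, clear of the sleeve. It is the same end for end
- pen: fixed yellow steel pen, sizes in mm; origin at the centre of its underside; open at its own -x side, where the gate is. Black rubber floor, top at z 4; inside 144 wide (y -72 to 72), from the gate's inner face at x -90 to the back wall at x 90; walls 6 thick, 70 high
- pen_guard (a point): middle of the front edge of the dark steel guard grid over the pen's rear half (pen x 0 to 96, z 70 to 75). In front of it the pen is open above (x -90 to 0), a strip shorter than the pack: the pack must go in through the gateway, its front end under the guard
- gate (a joint): opening angle of the gate, rad: 0 = shut, 1.85 = fully open; it stays where it is left. Seen from above it opens clockwise, outwards (to the pen's -x side)
- gate_knob (a point): middle of the gate's red upright round grip, 18 in diameter, on top of the gate near its free end, z 64 to z 112 (point at z 92), 135 from the hinge axis
- gate_hinge (a point): on the upright hinge axis of the gate, at pen x -95, y +78. The gate is a barred steel frame 155 wide and 10 thick, from z 8 to z 60; shut, it runs from here along pen -y
- lug: loose copper ring terminal lying on the bench, 90 long, 34 wide, 17 high; bystander
- cleaner: loose black plastic post cleaner standing upright, 46 diameter, 67 high; bystander
- socket: loose chrome socket standing upright, 34 diameter, 70 high; bystander
- cap: loose red insulating cap lying on the bench, 72 long, 36 wide, 28 high; bystander
Mind the look-alikes: they are no part of the job. Leave any brown or turquoise look-alike of the pack alone.

How it is judged:
On the way, in this order (a step that is already met when the one before it is completed fails the run):
1. the ejector slide is pressed to its stop (within 8 mm) and the pack stands out of the sleeve on the tongue (value of joint ejector above 0.122 m and x of pack in the frame of dock between 0.112 and 0.156 m and z of pack in the frame of dock below 0.02 m), for 0.05 s.
2. the pack is inside the pen, on its floor, let go, with the gate open (value of joint gate above 0.3 rad and x of pack in the frame of pen between -0.06 and 0.05 m and y of pack in the frame of pen between -0.055 and 0.055 m and z of pack in the frame of pen below 0.01 m and contact force between the fingers and pack below 0.1 N), for 0.2 s.
At the end, for the whole second after the job is handed in: the pack rests flat, right way up and lengthwise (within 0.5 rad) on the pen floor, its centre within 45 mm of the pen's centre along the pen and 55 mm across; the gate is shut (within 0.07 rad); the ejector slide is back home (within 10 mm) (x of pack in the frame of pen between -0.045 and 0.045 m and y of pack in the frame of pen between -0.055 and 0.055 m and z of pack in the frame of pen below 0.01 m and angle between pack's own z axis and vertical below 0.1 rad and angle between the x axis of pack and the x axis of pen, either way round below 0.5 rad and linear speed of pack below 0.02 m/s and value of joint gate below 0.07 rad and value of joint ejector below 0.01 m); the robot touches nothing.
It fails at once if the lug, cleaner, socket or cap is moved by more than 25 mm (distance of any of lug, cleaner, socket, cap from where it was at the start of the episode above 0.025 m).
It also fails if it takes over 72 s, if anything falls off the work surface, if the arm or the gripper's body presses on something with over 40 N, if the wrist force passes 120 N, or if a joint passes its speed limit or range.

## Working session

There is one attempt and no reset: what is moved stays moved. The work goes in short steps, Python scripts to look and compute and a tool call to move; the robot and the scene stay as the last step left them, time stands still between calls to the robot, and variables do not carry over. Pictures are saved under pics/ and viewed, at most 12 in all, crops included, and the job is handed in when it is done.

Besides the shell and the picture viewer there is one more tool, called after "Request:" by a JSON object that holds its "name" and its "arguments". arm_command: Moves the arm, as the interface text tells. Its arguments: {"type":"object","properties":{"series":{"type":"array"},"force":{"type":"number"}},"required":["series"]}

```bash
mkdir -p pics; ls
python3 - <<'E'
from station import arm
import cv2,numpy as np
s=arm.get_state();print(s['t'],s['eef_pos'],s['ee_rot'],s['width'])
for n in ['scene','top']:
    cv2.imwrite(f'pics/{n}0.png',arm.grab_frame(n)); m=arm.camera_model(n); print(n,m['fovy'],m['cx'],m['cy'],m['D'],np.round(m['pose'],3).tolist())
E
```

```text
pics
0.0 [0.22167917 0.63708014 0.24760193] [ 3.13989421e+00 -1.84723788e-04 -3.34932131e-01] 0.08778940873490279
scene 42.374813410224746 322.03844904380765 199.01598192962936 [-0.16112245  0.          0.          0.          0.        ] [[-0.871, 0.354, -0.339, 0.943], [0.49, 0.635, -0.597, 0.657], [0.004, -0.686, -0.727, 0.987], [0.0, 0.0, 0.0, 1.0]]
top 50.67315921925693 314.70664247461474 202.41236215830216 [0.02847178 0.         0.         0.         0.        ] [[-0.097, -0.968, 0.233, 0.286], [-0.995, 0.096, -0.019, -0.047], [-0.004, -0.233, -0.972, 1.081], [0.0, 0.0, 0.0, 1.0]]
```

View pics/scene0.png

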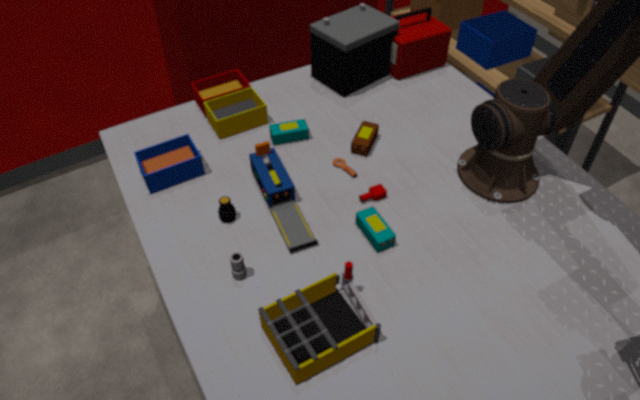

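View pics/top0.png

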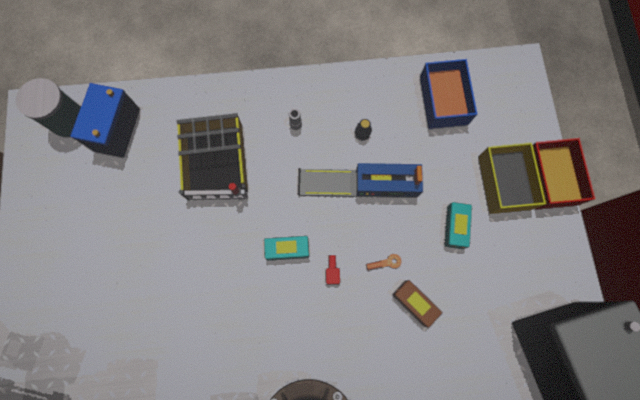

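The scene shows the dock mid-table with its tab at scene (262,148), and the pen at (320,325) with its red knob at (348,268). In the top view the dock runs from the tab at (419,173) to the lip at (299,182). The pen is at (212,155), with the knob at (233,187) and the gate on the robot side. Next I'll zoom in for accurate pixels.

Run:
```python
import cv2
a=cv2.imread('pics/top0.png')[100:212,165:435]; b=cv2.imread('pics/scene0.png')[135:385,215:415]
a=cv2.convertScaleAbs(cv2.resize(a,None,fx=2.95,fy=2.95,interpolation=cv2.INTER_CUBIC),alpha=1.4)
cv2.imwrite('pics/topc.png',cv2.resize(cv2.imread('pics/top0.png')[100:300,165:435],None,fx=2.95,fy=2.95,interpolation=cv2.INTER_CUBIC)*1)
```

```text
(no output)
```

View pics/topc.png

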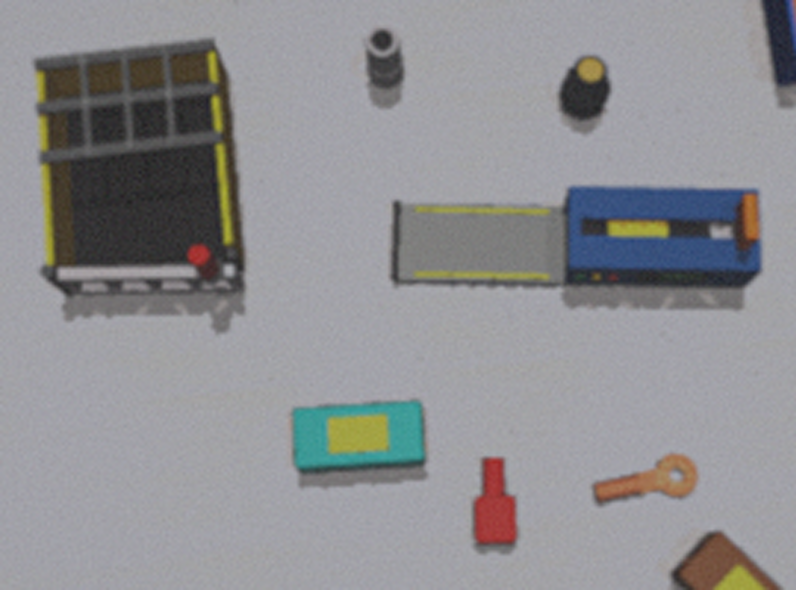

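The crop has clear corners. Dock roof: (569,188), (568,267), (759,190), (759,270). Lip: (396,203), (396,281). Pen guard front: (40,157), (222,137), back (38,58), (215,42). Knob top: (199,254).

```bash
cat > h.py <<'E'
import numpy as np,cv2
from station import arm
from scipy.optimize import least_squares
from scipy.spatial.transform import Rotation as R
def proj(n,P,m=None):
    m=m or arm.camera_model(n); f=200/np.tan(np.radians(m['fovy']/2)); T=np.linalg.inv(m['pose'])
    K=np.array([[f,0,m['cx']],[0,f,m['cy']],[0,0,1.]])
    return cv2.projectPoints(np.float64(P),cv2.Rodrigues(T[:3,:3])[0],T[:3,3],K,np.array(m['D'],float))[0][:,0]
def ray(n,uv,z,m=None):
    m=m or arm.camera_model(n); f=200/np.tan(np.radians(m['fovy']/2))
    K=np.array([[f,0,m['cx']],[0,f,m['cy']],[0,0,1.]])
    p=cv2.undistortPoints(np.float64(uv).reshape(-1,1,2),K,np.array(m['D'],float))[:,0]
    d=np.c_[p,np.ones(len(p))]@m['pose'][:3,:3].T; o=m['pose'][:3,3]
    return o+d*((z-o[2])/d[:,2])[:,None]
def W(p,P):
    P=np.atleast_2d(np.float64(P))/1000; c,s=np.cos(p[2]),np.sin(p[2])
    return np.c_[p[0]+c*P[:,0]-s*P[:,1],p[1]+s*P[:,0]+c*P[:,1],P[:,2]]
def fit(n,L,uv,p0):
    m=arm.camera_model(n)
    r=least_squares(lambda p:(proj(n,W(p,L),m)-uv).ravel(),p0,loss='soft_l1')
    return r.x,(proj(n,W(r.x,L),m)-uv).round(1).tolist()
def step(p,R0=None,dp=None): pass
E
python3 - <<'E'
from h import *
c=lambda a:np.array(a,float)/2.95+[165,100]
d,r=fit('top',[[62,-36,64],[62,36,64],[-100,-36,64],[-100,36,64],[215,-36,18],[215,36,18]],c([[569,188],[568,267],[759,190],[759,270],[394,203],[394,282]]),[.5,0,1.57]);print(d.round(4),r)
p,r=fit('top',[[0,78,75],[0,-78,75],[96,78,75],[96,-78,75],[-95,-57,112]],c([[40,160],[222,140],[37,58],[214,40],[199,254]]),[.5,.3,0.]);print(p.round(4),r)
# reproject on top and scene
for n in ['top','scene']:
    im=cv2.imread(f'pics/{n}0.png')
    for pose,L,col in [(d,[[62,-36,64],[62,36,64],[-100,-36,64],[-100,36,64],[215,-36,18],[215,36,18],[-84,0,102]],(255,255,255)),(p,[[0,78,75],[0,-78,75],[96,78,75],[96,-78,75],[-95,-57,112],[-90,78,70],[-90,-78,70],[-95,78,60]],(255,0,255))]:
        for q in proj(n,W(pose,L)): cv2.circle(im,(int(round(q[0]*16)),int(round(q[1]*16))),16,col,-1,shift=4)
    x0,y0,w,h=(165,90,270,150) if n=='top' else (215,135,200,250)
    cv2.imwrite(f'pics/{n}r.png',cv2.resize(im[y0:y0+h,x0:x0+w],None,fx=2.3,fy=2.3,interpolation=cv2.INTER_CUBIC))
a=cv2.imread('pics/scener.png');cv2.imwrite('pics/rep.png',a)
E
```

```text
[ 0.5766 -0.2423  1.4628] [[-0.1, -0.1], [0.6, 0.6], [-0.2, -0.3], [1.2, 0.2], [-0.4, -0.0], [-1.0, -0.4]]
[0.6838 0.1845 0.0127] [[0.0, 0.6], [0.4, 1.0], [-0.4, -0.1], [0.5, -0.1], [-0.5, -5.0]]
```

View pics/rep.png

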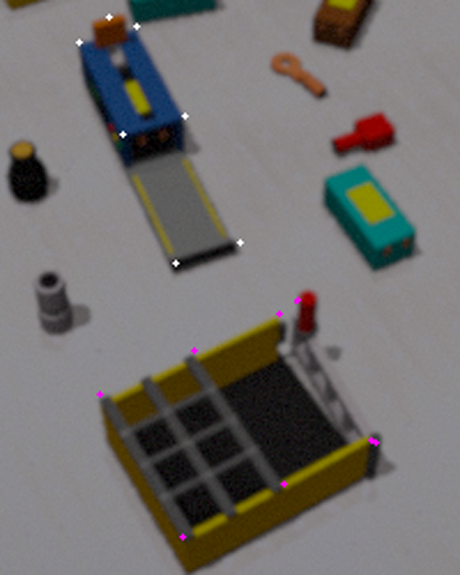

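White (dock) points land within about 1 px. Magenta pen points match at the guard, but the knob at crop (308,293) is about 4 px off its prediction. I'll fit the pen with both cameras and triangulate the knob separately.

Run:
```python
from h import *
c=lambda a:np.array(a,float)/2.95+[165,100]
e=lambda a:np.array(a,float)/2.3+[215,135]
mt,ms=arm.camera_model('top'),arm.camera_model('scene')
def fit2(Lt,ut,Ls,us,p0):
    f=lambda p:np.r_[(proj('top',W(p,Lt),mt)-ut).ravel(),(proj('scene',W(p,Ls),ms)-us).ravel()]
    r=least_squares(f,p0,loss='soft_l1');return r.x.round(4),f(r.x).round(1).reshape(-1,2).tolist()
print(fit2([[62,-36,64],[62,36,64],[-100,-36,64],[-100,36,64],[215,-36,18],[215,36,18]],c([[569,188],[568,267],[759,190],[759,270],[394,203],[394,282]]),
 [[62,36,64],[62,-36,64],[-100,-36,64],[215,-36,18],[215,36,18]],e([[183,120],[125,137],[82,43],[175,266],[238,243]]),[.5766,-.2423,1.46]))
print(fit2([[0,78,75],[0,-78,75],[96,78,75],[96,-78,75]],c([[40,160],[222,140],[37,58],[214,40]]),
 [[0,78,75],[0,-78,75],[96,78,75],[96,-78,75],[-90,-78,70]],e([[282,490],[192,355],[184,542],[102,400],[280,320]]),[.68,.18,.01]))
# knob top centre
k=least_squares(lambda P:np.r_[(proj('top',[P],mt)-c([199,254])).ravel(),(proj('scene',[P],ms)-e([308,294])).ravel()],[.6,.12,.11]);print(k.x,k.fun)
print(ray('top',c([[199,254]]),.112),ray('scene',e([[308,294]]),.112))
t=least_squares(lambda P:np.r_[(proj('top',[P],mt)-c([749,217])).ravel(),(proj('scene',[P],ms)-e([110,20])).ravel()],[.6,-.3,.11]);print('tab',t.x,t.fun)
# red mask from the images
for n in['top','scene']:
    im=cv2.imread(f'pics/{n}0.png').astype(int);r=(im[...,2]>110)&(im[...,1]<60)&(im[...,0]<60)
    nn,l,s,ce=cv2.connectedComponentsWithStats(r.astype(np.uint8));
    for i in range(1,nn):
        if 8<s[i][4]<300: print(n,s[i],ce[i].round(1))
```

```text
(array([ 0.5768, -0.2407,  1.458 ]), [[-0.7, -0.2], [-0.1, 0.5], [-0.8, -0.1], [0.5, 0.4], [-1.0, -0.4], [-1.7, -0.8], [1.0, -2.0], [-0.8, -1.5], [-1.4, -0.5], [-0.2, -1.2], [0.4, -0.3]])
(array([0.6856, 0.189 , 0.0106]), [[-1.8, 0.0], [-1.4, 0.5], [-2.1, -0.6], [-1.2, -0.5], [0.3, -0.8], [1.0, -0.6], [-0.9, -0.5], [-1.1, -0.8], [-0.5, -1.5]])
[0.57666684 0.1260932  0.11183512] [-0.11414509  0.15279256 -0.16343026 -0.04022963]
[[0.5769683  0.12577385 0.112     ]] [[0.5764914  0.12645033 0.112     ]]
tab [ 0.56765645 -0.32378998  0.09883859] [-0.05248879  0.08143107 -0.09849214 -0.0427881 ]
top [562 139  26  36  58] [578.7 150.8]
top [536 143   6  24  33] [538.4 152. ]
top [543 172   7  29  30] [546.  185.9]
top [563 176  32  26  67] [584.2 195.1]
top [229 183   7   7  40] [231.8 185.9]
top [550 202  12   2  14] [554.9 202.1]
top [327 256  12  28 172] [332.4 270.8]
scene [400  14  26  11 131] [412.   19.1]
scene [198  92   8   8  11] [200.9  96.5]
scene [361 185  25  14 167] [374.1 191.3]
scene [346 262   6   5  27] [348.4 264.2]
```

The knob triangulates cleanly to (0.577, 0.126, 0.112). That puts the gate about 0.09 rad ajar and the knob 0.138 from the hinge, against the 0.135 given. The tab at (0.568, -0.324) agrees with the dock fit to 1 mm. Next: a planner, then the gate.

```bash
cat >> h.py <<'E'
D=np.array([.5768,-.2407,1.458]); P=np.array([.6850,.1870,.0106]); H=np.array([.589,.261])
def knob(th):
    a=-np.pi/2+P[2]-th; return H+.135*np.array([np.cos(a),np.sin(a)])
def cur():
    s=arm.get_state(); return np.array(s['eef_pos']),R.from_euler('xyz',s['ee_rot'])
def tgt(x,y,z,yaw): return np.array([x,y,z]),R.from_euler('xyz',[np.pi,0,yaw])
def rel(a,b):  # row numbers from pose a to pose b
    v=(a[1].inv()*b[1]).as_rotvec()/(np.pi/2); d=a[1].inv().apply(b[0]-a[0])/.1
    return np.r_[v,d]
def plan(wps,a=None):
    # straight legs, split into calls of |share|<=0.95
    a=a or cur()
    for w in wps:
        b=tgt(*w); n=int(np.ceil(np.abs(rel(a,b)).max()/.99)); r=(a[1].inv()*b[1]).as_rotvec()
        p0,R0=a
        for i in range(1,n+1):
            c=(p0+(b[0]-p0)*i/n,R0*R.from_rotvec(r*i/n)); print(rel(a,c).round(3).tolist()); a=c
        print('--',w)
E
python3 - <<'E'
from h import *
plan([(.577,.126,.22,-1.64),(.577,.126,.109,-1.64)])
print(ray('top',[[286,247],[105,120],[332,270]],.044))
E
```

```text
[0.0, -0.0, 0.138, 0.839, 0.61, 0.047]
[0.0, -0.0, 0.138, 0.951, 0.414, 0.047]
[0.0, -0.0, 0.138, 1.018, 0.199, 0.047]
[0.0, -0.0, 0.138, 1.037, -0.025, 0.046]
[0.0, -0.0, 0.138, 1.007, -0.248, 0.046]
[0.0, -0.0, 0.138, 0.93, -0.46, 0.046]
-- (0.577, 0.126, 0.22, -1.64)
[-0.0, 0.0, -0.0, 0.0, -0.0, 0.555]
[-0.0, 0.0, 0.0, 0.0, -0.0, 0.555]
-- (0.577, 0.126, 0.109, -1.64)
[[ 0.42877031  0.01478661  0.044     ]
 [ 0.81064764  0.46124899  0.044     ]
 [ 0.3619745  -0.09194087  0.044     ]]
```

Request:
{"name": "arm_command", "arguments": {"series": [0, 0, 0.14, 0.84, 0.61, 0.05, 1, 0, 0, 0.14, 0.84, 0.61, 0.05, 1, 0, 0, 0.14, 0.84, 0.61, 0.05, 1]}}

```text
t: 0.48
eef_pos: [0.2824, 0.5499, 0.2436]
ee_rot: [3.141, -0.0, -0.557]
force: [0.8, -0.1, 0.4]
width: 0.0877
gripper_force: 0.0
```

Request:
{"name": "arm_command", "arguments": {"series": [0, 0, 0.14, 0.95, 0.41, 0.05, 1, 0, 0, 0.14, 0.95, 0.41, 0.05, 1, 0, 0, 0.14, 0.95, 0.41, 0.05, 1]}}

```text
t: 0.85
eef_pos: [0.3412, 0.4657, 0.2385]
ee_rot: [3.141, -0.0, -0.777]
force: [-0.5, 0.3, -0.0]
width: 0.0878
gripper_force: 0.0
```

Request:
{"name": "arm_command", "arguments": {"series": [0, 0, 0.14, 1, 0.2, 0.05, 1, 0, 0, 0.14, 1, 0.2, 0.05, 1, 0, 0, 0.14, 1, 0.2, 0.05, 1]}}

```text
t: 1.23
eef_pos: [0.3984, 0.3822, 0.2334]
ee_rot: [3.141, -0.0, -0.996]
force: [0.3, 0.0, 0.7]
width: 0.0879
gripper_force: 0.0
```

Request:
{"name": "arm_command", "arguments": {"series": [0, 0, 0.14, 1, -0.02, 0.05, 1, 0, 0, 0.14, 1, -0.02, 0.05, 1, 0, 0, 0.14, 1, -0.02, 0.05, 1]}}

```text
t: 1.6
eef_pos: [0.4545, 0.3, 0.2283]
ee_rot: [3.141, -0.0, -1.216]
force: [-0.2, 0.4, -0.8]
width: 0.0875
gripper_force: 0.0
```

Request:
{"name": "arm_command", "arguments": {"series": [0, 0, 0.14, 1, -0.25, 0.05, 1, 0, 0, 0.14, 1, -0.25, 0.05, 1, 0, 0, 0.14, 1, -0.25, 0.05, 1]}}

```text
t: 1.98
eef_pos: [0.513, 0.2152, 0.2231]
ee_rot: [3.141, -0.0, -1.435]
force: [0.1, 0.9, -0.3]
width: 0.0876
gripper_force: 0.0
```

Run:
```python
from h import *
s=arm.get_state();print(s['t'],s['q'],s['force'])
plan([(.577,.126,.2,-1.64),(.577,.126,.096,-1.64)])
```

```text
1.975 [ 7.49235632e-01  1.83386207e-01 -2.89491256e-01  4.29311630e-05
 -1.09845718e+00 -6.13955901e-01] [ 0.13646167  0.89590396 -0.3364099 ]
[0.0, -0.0, 0.13, 0.97, -0.514, 0.231]
-- (0.577, 0.126, 0.2, -1.64)
[-0.0, 0.0, 0.0, 0.0, -0.0, 0.52]
[-0.0, 0.0, 0.0, 0.0, -0.0, 0.52]
-- (0.577, 0.126, 0.096, -1.64)
```

Request:
{"name": "arm_command", "arguments": {"series": [0, 0, 0.13, 0.97, -0.51, 0.23, 1, 0, 0, 0.13, 0.97, -0.51, 0.23, 1, 0, 0, 0.13, 0.97, -0.51, 0.23, 1, 0, 0, 0.13, 0.97, -0.51, 0.23, 1]}}

```text
t: 2.48
eef_pos: [0.5759, 0.1277, 0.2004]
ee_rot: [3.141, 0.0, -1.637]
force: [-0.1, -0.6, -0.3]
width: 0.0877
gripper_force: 0.0
```

Run:
```python
from h import *
m=arm.camera_model('wrist');im=arm.grab_frame('wrist')
print(m['fovy'],m['pose'].round(3).tolist())
for q in proj('wrist',[[.5767,.1261,.112],[.5767,.1261,.064],[*H,.06]],m):
    print(q); cv2.circle(im,(int(q[0]),int(q[1])),3,(255,0,255),-1)
cv2.imwrite('pics/w1.png',im); plan([(.577,.126,.096,-1.64)])
```

```text
60.71091992949176 [[-0.998, 0.063, 0.017, 0.571], [0.066, 0.963, 0.262, 0.056], [0.0, 0.262, -0.965, 0.336], [0.0, 0.0, 0.0, 1.0]]
[320.46650744 210.31505933]
[320.78300659 192.90509836]
[317.37790107 330.67326657]
[-0.0, 0.0, 0.001, 0.009, -0.007, 0.524]
[-0.0, 0.0, 0.001, 0.009, -0.007, 0.524]
-- (0.577, 0.126, 0.096, -1.64)
```

View pics/w1.png

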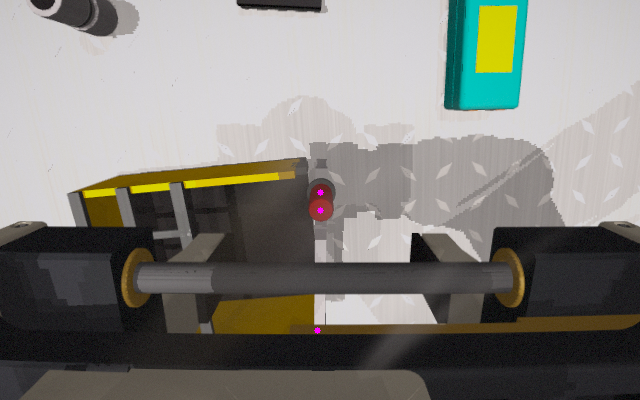

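The knob's red circle is at (321,210), right on the predicted dot, and the gap between the jaws is clear. I'll descend and grip.

Request:
{"name": "arm_command", "arguments": {"series": [0, 0, 0, 0.01, -0.01, 1, 1, 0, 0, 0, 0.01, -0.01, 1, 1, 0, 0, 0, 0.01, -0.01, 1, 1]}}

```text
t: 2.9
eef_pos: [0.5748, 0.1258, 0.0985]
ee_rot: [3.137, -0.003, -1.637]
force: [0.9, -0.1, 0.1]
width: 0.0876
gripper_force: 0.0
```

Request:
{"name": "arm_command", "arguments": {"series": [0, 0, 0, 0, 0, 0.05, 0, 0, 0, 0, 0, 0, 0.05, 0, 0, 0, 0, 0, 0, 0.05, 0, 0, 0, 0, 0, 0, 0.05, 0, 0, 0, 0, 0, 0, 0.05, 0, 0, 0, 0, 0, 0, 0.05, 0, 0, 0, 0, 0, 0, 0.05, 0, 0, 0, 0, 0, 0, 0.05, 0], "force": 10}}

```text
t: 3.9
eef_pos: [0.5769, 0.1251, 0.0955]
ee_rot: [3.141, -0.0, -1.639]
force: [0.7, -0.8, -0.3]
width: 0.0177
gripper_force: 10.0
```

```bash
cat >> h.py <<'E'
def arc(ths,t0,z,yaw0=-1.64,th0=.092,off=(0,0)):
    # rows of one call along the arc, from the present pose
    a=cur()
    for t in ths: print(rel(a,tgt(*(knob(t)+off),z,yaw0-(t-th0))).round(2).tolist())
E
python3 - <<'E'
from h import *
s=arm.get_state();print(s['width'],s['gripper_force'],s['eef_pos'],s['force'],s['q'],knob(.092))
arc(np.arange(.2,.9,.1),0,.096)
E
```

```text
0.017730986622817083 10.000007003545761 [0.57685782 0.12513698 0.09551168] [ 0.69866188 -0.77169754 -0.27392443] [ 5.44578011e-01  3.62530633e-01 -3.69176553e-01  3.74707236e-05
 -8.39231135e-01 -6.12378141e-01] [0.57802313 0.12644701]
[0.0, -0.0, 0.07, -0.02, 0.13, -0.0]
[0.0, -0.0, 0.13, -0.05, 0.27, -0.0]
[0.0, -0.0, 0.2, -0.08, 0.4, -0.0]
[0.0, -0.0, 0.26, -0.13, 0.52, -0.0]
[0.0, -0.0, 0.32, -0.19, 0.64, -0.0]
[0.0, -0.0, 0.39, -0.27, 0.76, -0.0]
[0.0, -0.0, 0.45, -0.35, 0.86, -0.0]
```

Request:
{"name": "arm_command", "arguments": {"series": [0, 0, 0.07, -0.02, 0.13, 0, 0, 0, 0, 0.13, -0.05, 0.27, 0, 0, 0, 0, 0.2, -0.08, 0.4, 0, 0, 0, 0, 0.26, -0.13, 0.52, 0, 0, 0, 0, 0.32, -0.19, 0.64, 0, 0, 0, 0, 0.39, -0.27, 0.76, 0, 0, 0, 0, 0.45, -0.35, 0.86, 0, 0, 0, 0, 0.45, -0.35, 0.86, 0, 0]}}

```text
t: 4.9
eef_pos: [0.4914, 0.1648, 0.0954]
ee_rot: [3.141, -0.004, -2.346]
force: [-4.1, -4.2, 5.9]
width: 0.018
gripper_force: 10.0
```

Run:
```python
from h import *
print(arm.get_state()['force'],knob(.8))
arc([.92,1.04,1.16,1.28,1.4,1.4],0,.096)
```

```text
[-4.125936   -4.20979059  5.85325799] [0.49315934 0.16592336]
[0.0, -0.0, 0.08, -0.03, 0.16, -0.01]
[0.0, -0.0, 0.15, -0.06, 0.32, -0.01]
[-0.0, -0.0, 0.23, -0.11, 0.47, -0.01]
[-0.0, -0.0, 0.31, -0.18, 0.62, -0.01]
[-0.0, -0.0, 0.38, -0.27, 0.75, -0.01]
[-0.0, -0.0, 0.38, -0.27, 0.75, -0.01]
```

Request:
{"name": "arm_command", "arguments": {"series": [0, 0, 0.08, -0.03, 0.16, 0, 0, 0, 0, 0.15, -0.06, 0.32, 0, 0, 0, 0, 0.23, -0.11, 0.47, 0, 0, 0, 0, 0.31, -0.18, 0.62, 0, 0, 0, 0, 0.38, -0.27, 0.75, 0, 0, 0, 0, 0.38, -0.27, 0.75, 0, 0]}}

```text
t: 5.65
eef_pos: [0.4556, 0.2365, 0.0948]
ee_rot: [-3.139, -0.006, -2.944]
force: [-11.4, -2.3, 8.2]
width: 0.018
gripper_force: 10.0
```

Run:
```python
from h import *
print(arm.get_state()['force'],arm.get_state()['q'],knob(1.4))
arc([1.5,1.6,1.7,1.8,1.86,1.86],0,.096)
```

```text
[-11.40555116  -2.32477491   8.2464433 ] [ 0.8604423   0.25674684 -0.53389539 -0.00244978 -0.78620924 -2.23191414] [0.45621498 0.23664557]
[-0.0, -0.0, 0.07, -0.02, 0.14, -0.01]
[-0.0, -0.0, 0.13, -0.04, 0.27, -0.01]
[-0.0, -0.0, 0.19, -0.07, 0.4, -0.01]
[-0.0, -0.0, 0.26, -0.12, 0.52, -0.01]
[-0.0, -0.0, 0.3, -0.16, 0.6, -0.01]
[-0.0, -0.0, 0.3, -0.16, 0.6, -0.01]
```

Request:
{"name": "arm_command", "arguments": {"series": [0, 0, 0.07, 0.01, 0.14, 0, 0, 0, 0, 0.13, 0, 0.27, 0, 0, 0, 0, 0.19, -0.03, 0.4, 0, 0, 0, 0, 0.25, -0.08, 0.52, 0, 0, 0, 0, 0.28, -0.12, 0.6, 0, 0, 0, 0, 0.28, -0.12, 0.6, 0, 0]}}

```text
t: 6.4
eef_pos: [0.4573, 0.2958, 0.0947]
ee_rot: [-3.135, -0.002, 2.9]
force: [-0.8, -10.4, 3.7]
width: 0.0177
gripper_force: 10.0
```

Request:
{"name": "arm_command", "arguments": {"series": [0, 0, 0, 0, 0, 0, 1, 0, 0, 0, 0, 0, 0, 1, 0, 0, 0, 0, 0, 0, 1, 0, 0, 0, 0, 0, 0, 1]}}

```text
t: 6.9
eef_pos: [0.4587, 0.2991, 0.0957]
ee_rot: [3.141, 0.0, 2.901]
force: [-0.6, -0.1, -0.6]
width: 0.0521
gripper_force: 0.0
```

Request:
{"name": "arm_command", "arguments": {"series": [0, 0, 0, 0, 0, -0.9, 1, 0, 0, 0, 0, 0, -0.9, 1, 0, 0, 0, 0, 0, -0.9, 1]}}

```text
t: 7.28
eef_pos: [0.4596, 0.3, 0.1882]
ee_rot: [3.137, 0.002, 2.901]
force: [0.3, -0.4, 0.2]
width: 0.0823
gripper_force: 0.0
```

Run:
```python
from h import *
cv2.imwrite('pics/top1.png',arm.grab_frame('top'))
tx,ty=W(D,[-84,0,0])[0,:2]; b=W(D,[-84-6-25,0,0])[0,:2]
print(b,arm.get_state()['q'])
plan([(*b,.2,-1.684),(*b,.096,-1.684)])
```

```text
[ 0.56385591 -0.3549692 ] [ 9.35647602e-01  1.99565425e-01 -3.59507684e-01 -2.38336246e-04
 -1.00927815e+00 -2.74689008e+00]
[0.0, 0.0, -0.154, -0.369, -0.872, -0.021]
[0.0, 0.0, -0.154, -0.148, -0.935, -0.021]
[0.0, 0.0, -0.154, 0.081, -0.943, -0.021]
[0.0, 0.0, -0.154, 0.305, -0.896, -0.021]
[0.0, 0.0, -0.154, 0.511, -0.797, -0.02]
[0.0, 0.0, -0.154, 0.688, -0.651, -0.02]
[0.0, 0.0, -0.154, 0.824, -0.466, -0.02]
-- (np.float64(0.5638559111805413), np.float64(-0.35496920217028716), 0.2, -1.684)
[-0.0, -0.0, -0.0, 0.0, -0.0, 0.52]
[-0.0, -0.0, -0.0, -0.0, -0.0, 0.52]
-- (np.float64(0.5638559111805413), np.float64(-0.35496920217028716), 0.096, -1.684)
```

Request:
{"name": "arm_command", "arguments": {"series": [0, 0, -0.15, -0.37, -0.87, -0.02, 0, 0, 0, -0.15, -0.37, -0.87, -0.02, 0, 0, 0, -0.15, -0.37, -0.87, -0.02, 0]}}

```text
t: 7.7
eef_pos: [0.4732, 0.2033, 0.1864]
ee_rot: [-3.14, -0.002, 3.135]
force: [-0.3, 1.0, -0.1]
width: 0.0632
gripper_force: 0.0
```

Request:
{"name": "arm_command", "arguments": {"series": [0, 0, -0.15, -0.15, -0.94, -0.02, 0, 0, 0, -0.15, -0.15, -0.94, -0.02, 0, 0, 0, -0.15, -0.15, -0.94, -0.02, 0]}}

```text
t: 8.07
eef_pos: [0.488, 0.1099, 0.1886]
ee_rot: [-3.141, -0.002, -2.913]
force: [-0.3, -0.8, -0.3]
width: 0.0329
gripper_force: 0.0
```

Request:
{"name": "arm_command", "arguments": {"series": [0, 0, -0.15, 0.08, -0.94, -0.02, 0, 0, 0, -0.15, 0.08, -0.94, -0.02, 0, 0, 0, -0.15, 0.08, -0.94, -0.02, 0]}}

```text
t: 8.45
eef_pos: [0.502, 0.0172, 0.1908]
ee_rot: [3.141, -0.001, -2.678]
force: [-0.6, 0.0, 0.4]
width: 0.0034
gripper_force: 0.0
```

Request:
{"name": "arm_command", "arguments": {"series": [0, 0, -0.15, 0.3, -0.9, -0.02, 0, 0, 0, -0.15, 0.3, -0.9, -0.02, 0, 0, 0, -0.15, 0.3, -0.9, -0.02, 0]}}

```text
t: 8.82
eef_pos: [0.516, -0.0764, 0.1928]
ee_rot: [3.141, -0.001, -2.442]
force: [-0.6, 0.4, -0.7]
width: 0.0008
gripper_force: 0.0
```

Request:
{"name": "arm_command", "arguments": {"series": [0, 0, -0.15, 0.51, -0.8, -0.02, 0, 0, 0, -0.15, 0.51, -0.8, -0.02, 0, 0, 0, -0.15, 0.51, -0.8, -0.02, 0]}}

```text
t: 9.2
eef_pos: [0.5289, -0.1701, 0.1948]
ee_rot: [3.141, -0.001, -2.207]
force: [-0.7, 0.6, -0.5]
width: 0.0004
gripper_force: 0.0
```

Request:
{"name": "arm_command", "arguments": {"series": [0, 0, -0.15, 0.69, -0.65, -0.02, 0, 0, 0, -0.15, 0.69, -0.65, -0.02, 0, 0, 0, -0.15, 0.69, -0.65, -0.02, 0]}}

```text
t: 9.57
eef_pos: [0.5406, -0.2639, 0.1967]
ee_rot: [3.141, -0.0, -1.971]
force: [0.3, -0.1, -0.5]
width: 0.0001
gripper_force: 0.0
```

Run:
```python
from h import *
b=W(D,[-84-6-25,0,0])[0,:2]
plan([(*b,.2,-1.684),(*b,.096,-1.684)])
```

```text
[0.001, -0.0, -0.183, 0.749, -0.569, -0.033]
-- (np.float64(0.5638559111805413), np.float64(-0.35496920217028716), 0.2, -1.684)
[-0.0, 0.0, 0.0, 0.0, -0.0, 0.52]
[-0.0, 0.0, 0.0, 0.0, -0.0, 0.52]
-- (np.float64(0.5638559111805413), np.float64(-0.35496920217028716), 0.096, -1.684)
```

View pics/top1.png

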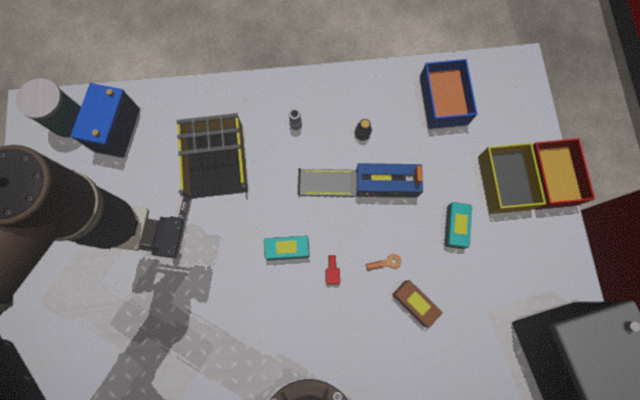

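The gate now hangs open at (183,208) and the gateway is clear. Next I'll go behind the tab.

Request:
{"name": "arm_command", "arguments": {"series": [0, 0, -0.18, 0.75, -0.57, -0.03, 0, 0, 0, -0.18, 0.75, -0.57, -0.03, 0, 0, 0, -0.18, 0.75, -0.57, -0.03, 0, 0, 0, -0.18, 0.75, -0.57, -0.03, 0]}}

```text
t: 10.07
eef_pos: [0.5637, -0.3531, 0.2001]
ee_rot: [3.141, 0.001, -1.687]
force: [0.0, 0.5, -0.2]
width: 0.0001
gripper_force: 0.0
```

Run:
```python
from h import *
m=arm.camera_model('wrist');im=arm.grab_frame('wrist')
for q in proj('wrist',W(D,[[-90,-20,102],[-90,20,102],[-90,0,84],[62,36,64],[62,-36,64],[-100,-36,64]]),m):
    cv2.circle(im,(int(q[0]),int(q[1])),2,(255,0,255),-1)
cv2.imwrite('pics/w2.png',im)
b=W(D,[-84-6-25,0,0])[0,:2]
plan([(*b,.096,-1.684)])
```

```text
[0.0, 0.0, -0.001, 0.009, -0.002, 0.522]
[0.0, 0.0, -0.001, 0.009, -0.002, 0.522]
-- (np.float64(0.5638559111805413), np.float64(-0.35496920217028716), 0.096, -1.684)
```

View pics/w2.png

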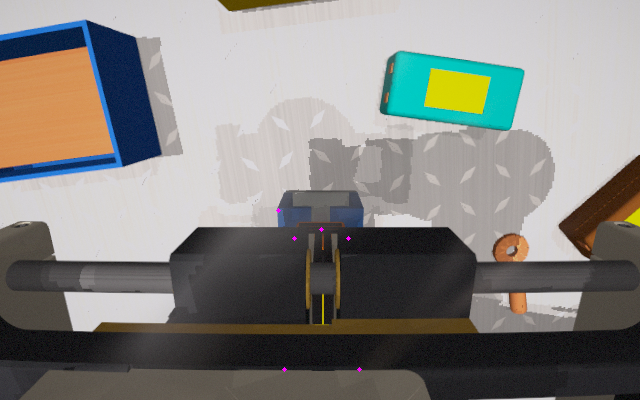

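The roof's left edge is at column 278, on the predicted corner (278,210), so the lateral alignment is good. The tab is hidden behind the gripper. Descend, then push.

Request:
{"name": "arm_command", "arguments": {"series": [0, 0, 0, 0.01, 0, 0.6, 0, 0, 0, 0, 0.01, 0, 1, 0, 0, 0, 0, 0.01, 0, 1, 0, 0, 0, 0, 0.01, 0, 1, 0]}}

```text
t: 10.62
eef_pos: [0.5647, -0.3558, 0.1026]
ee_rot: [-3.139, -0.001, -1.685]
force: [0.6, 0.2, 0.3]
width: 0.0002
gripper_force: 0.0
```

Request:
{"name": "arm_command", "arguments": {"series": [0, 0, 0, -0.12, 0, 0.04, 0, 0, 0, 0, -0.24, 0, 0.04, 0, 0, 0, 0, -0.36, 0, 0.04, 0, 0, 0, 0, -0.48, 0, 0.04, 0, 0, 0, 0, -0.6, 0, 0.04, 0, 0, 0, 0, -0.72, 0, 0.04, 0, 0, 0, 0, -0.84, 0, 0.04, 0, 0, 0, 0, -0.84, 0, 0.04, 0]}}

```text
t: 11.62
eef_pos: [0.574, -0.2721, 0.098]
ee_rot: [-3.139, -0.001, -1.684]
force: [0.4, -3.1, 3.5]
width: 0.0003
gripper_force: 1.8
```

Run:
```python
from h import *
s=arm.get_state();print(s['force']); c,sn=np.cos(D[2]),np.sin(D[2])
d=s['eef_pos'][:2]-D[:2];print('dock',c*d[0]+sn*d[1],-sn*d[0]+c*d[1])
plan([(*W(D,[25,0,0])[0,:2],.096,-1.684)])
```

```text
[ 0.38051561 -3.1148676   3.54362132]
dock -0.03155288411711026 -0.0008023970621858058
[-0.002, -0.0, -0.0, -0.566, 0.008, 0.019]
-- (np.float64(0.5796139323520562), np.float64(-0.21585886909341584), 0.096, -1.684)
```

Request:
{"name": "arm_command", "arguments": {"series": [0, 0, 0, -0.12, 0, 0, 0, 0, 0, 0, -0.24, 0, 0, 0, 0, 0, 0, -0.36, 0, 0, 0, 0, 0, 0, -0.48, 0, 0, 0, 0, 0, 0, -0.56, 0, 0, 0, 0, 0, 0, -0.6, 0, 0, 0, 0, 0, 0, -0.6, 0, 0, 0]}}

```text
t: 12.5
eef_pos: [0.5807, -0.2136, 0.0979]
ee_rot: [-3.139, -0.001, -1.685]
force: [1.3, -4.8, 4.2]
width: 0.0001
gripper_force: 2.9
```

```bash
cat >> h.py <<'E'
def dockpos():
    s=arm.get_state(); c,sn=np.cos(D[2]),np.sin(D[2]); d=s['eef_pos'][:2]-D[:2]
    print('dock',c*d[0]+sn*d[1],-sn*d[0]+c*d[1],s['force'].round(1),s['t'])
E
python3 -c "
from h import *
dockpos()"
```

```text
dock 0.027331323578429212 -0.0008777308422291594 [ 1.3 -4.8  4.2] 12.5
```

Request:
{"name": "arm_command", "arguments": {"series": [0, 0, 0, -0.04, 0, 0, 0, 0, 0, 0, -0.08, 0, 0, 0, 0, 0, 0, -0.08, 0, 0, 0]}}

```text
t: 12.88
eef_pos: [0.5809, -0.2117, 0.0982]
ee_rot: [-3.14, -0.008, -1.686]
force: [0.9, -40.3, -2.0]
width: 0.0007
gripper_force: 19.4
```

```bash
python3 -c "
from h import *
dockpos()"
```

```text
dock 0.029281762570408622 -0.0008369136610674992 [  0.9 -40.3  -2. ] 12.875
```

The 40 N reading means the slide is at its stop. I'll back off, lift clear so it springs home, then go over the pack.

Request:
{"name": "arm_command", "arguments": {"series": [0, 0, 0, 0.08, 0, 0, 0, 0, 0, 0, 0.16, 0, 0, 0, 0, 0, 0, 0.16, 0, -0.5, 0, 0, 0, 0, 0.16, 0, -0.9, 0.3, 0, 0, 0, 0.16, 0, -0.9, 1]}}

```text
t: 13.5
eef_pos: [0.5806, -0.2209, 0.1904]
ee_rot: [-3.135, 0.0, -1.685]
force: [-0.2, 0.6, -1.2]
width: 0.0154
gripper_force: 0.0
```

Run:
```python
from h import *
dockpos();g=W(D,[136,0,0])[0,:2]
plan([(*g,.16,-1.684),(*g,.047,-1.684)])
for n in ['top','scene']:cv2.imwrite(f'pics/{n}2.png',arm.grab_frame(n))
```

```text
dock 0.02006228047321017 -0.0015384037933913268 [-0.2  0.6 -1.2] 13.5
[-0.002, 0.0, -0.0, -0.58, 0.01, 0.152]
[-0.002, 0.0, -0.0, -0.58, 0.009, 0.152]
-- (np.float64(0.5921077919951859), np.float64(-0.10556424786818211), 0.16, -1.684)
[-0.0, -0.0, -0.0, -0.0, -0.0, 0.565]
[-0.0, -0.0, 0.0, -0.0, -0.0, 0.565]
-- (np.float64(0.5921077919951859), np.float64(-0.10556424786818211), 0.047, -1.684)
```

Run:
```python
from h import *
g=W(D,[[69,-26,54],[69,26,54],[179,-26,54],[179,26,54]])
t=[]
for n,(x,y) in [('top',(280,120)),('scene',(215,130))]:
    im=cv2.imread(f'pics/{n}2.png')
    for q in proj(n,g): cv2.circle(im,(int(q[0]*16),int(q[1]*16)),12,(255,0,255),-1,shift=4)
    t.append(cv2.resize(im[y:y+130,x:x+150],None,fx=2.6,fy=2.6))
cv2.imwrite('pics/m2.png',np.hstack(t))
```

```text
(no output)
```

View pics/m2.png

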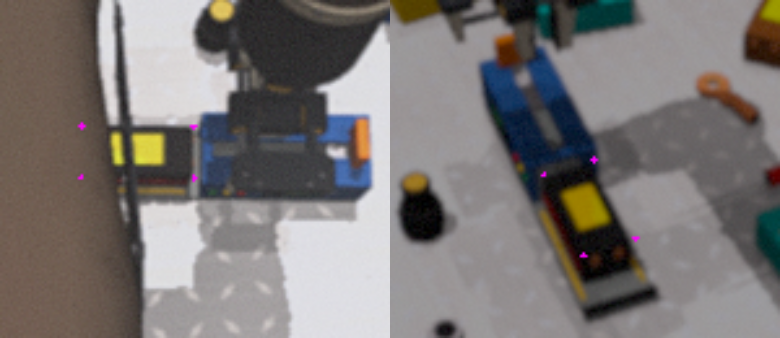

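The slide is home (tab back at the rear) and the pack lies on the tongue at the predicted place, with corners within about 2 px. I'll move over it and grasp.

Request:
{"name": "arm_command", "arguments": {"series": [0, 0, 0, -0.98, 0.02, 0.15, 1, 0, 0, 0, -0.98, 0.02, 0.15, 1, 0, 0, 0, -0.98, 0.02, 0.15, 1, 0, 0, 0, -0.98, 0.02, 0.15, 1]}}

```text
t: 14.1
eef_pos: [0.5877, -0.1232, 0.1706]
ee_rot: [3.14, -0.0, -1.685]
force: [0.2, -0.7, -0.1]
width: 0.0629
gripper_force: 0.0
```

Request:
{"name": "arm_command", "arguments": {"series": [0, 0, 0, -0.18, 0, 0.15, 1, 0, 0, 0, -0.18, 0, 0.15, 1, 0, 0, 0, -0.18, 0, 0.15, 1, 0, 0, 0, -0.18, 0, 0.15, 1]}}

```text
t: 14.6
eef_pos: [0.5904, -0.1058, 0.1567]
ee_rot: [-3.141, 0.0, -1.686]
force: [0.1, 0.2, 0.1]
width: 0.0876
gripper_force: 0.0
```

Run:
```python
from h import *
dockpos();g=W(D,[136,0,0])[0,:2]
print(arm.get_state()['width'])
plan([(*g,.047,-1.684)])
```

```text
dock 0.13558134659938292 0.0016902349190397233 [0.1 0.2 0.1] 14.6
0.08763930920264516
[-0.0, 0.0, -0.001, -0.002, -0.008, 0.549]
[-0.0, 0.0, -0.001, -0.002, -0.008, 0.549]
-- (np.float64(0.5921077919951859), np.float64(-0.10556424786818211), 0.047, -1.684)
```

Request:
{"name": "arm_command", "arguments": {"series": [0, 0, 0, 0, -0.01, 0.5, 1, 0, 0, 0, 0, -0.02, 1, 1, 0, 0, 0, 0, -0.02, 1, 1, 0, 0, 0, 0, -0.02, 1, 1]}}

```text
t: 15.1
eef_pos: [0.5935, -0.1059, 0.0583]
ee_rot: [-3.14, -0.0, -1.685]
force: [0.1, 0.8, 0.4]
width: 0.0878
gripper_force: 0.0
```

Request:
{"name": "arm_command", "arguments": {"series": [0, 0, 0, 0, 0, 0.1, 1, 0, 0, 0, 0, 0, 0.1, 0, 0, 0, 0, 0, 0, 0.1, 0, 0, 0, 0, 0, 0, 0.1, 0, 0, 0, 0, 0, 0, 0.1, 0, 0, 0, 0, 0, 0, 0.1, 0, 0, 0, 0, 0, 0, 0.1, 0], "force": 25}}

```text
t: 15.98
eef_pos: [0.5928, -0.1057, 0.0469]
ee_rot: [-3.141, 0.0, -1.686]
force: [1.3, -0.2, 2.0]
width: 0.052
gripper_force: 25.0
```

Request:
{"name": "arm_command", "arguments": {"series": [0, 0, 0, 0, 0, -0.3, 0, 0, 0, 0, 0, 0, -0.5, 0, 0, 0, 0, 0, 0, -0.5, 0]}}

```text
t: 16.35
eef_pos: [0.5926, -0.1056, 0.0974]
ee_rot: [-3.14, 0.001, -1.686]
force: [0.1, -0.9, -3.4]
width: 0.0519
gripper_force: 25.0
```

Run:
```python
from h import *
dockpos();s=arm.get_state();print(s['width'],s['q'])
for n in ['top','scene']:cv2.imwrite(f'pics/{n}3.png',arm.grab_frame(n))
g=W(P,[-25-160,-3,0])[0,:2];print(g)
plan([(g[0],g[1],.13,.0106),(g[0],g[1],.055,.0106)])
```

```text
dock 0.13597969110653377 -0.0004642455608525487 [ 0.1 -0.9 -3.4] 16.35
0.051912245775665035 [ 1.47792434e-01  3.75862899e-01 -3.42075169e-01 -2.10941888e-04
 -8.51232520e-01 -2.62706512e-01]
[0.50004219 0.18203921]
[0.0, 0.0, -0.36, -0.918, 0.413, -0.114]
[0.0, 0.0, -0.36, -0.996, -0.143, -0.115]
[0.0, 0.0, -0.36, -0.764, -0.655, -0.115]
-- (np.float64(0.5000421926071799), np.float64(0.18203920526120893), 0.13, 0.0106)
[-0.0, 0.0, -0.0, 0.0, -0.0, 0.75]
-- (np.float64(0.5000421926071799), np.float64(0.18203920526120893), 0.055, 0.0106)
```

The pack is held: width is 52 mm and the extra weight is 3.4 N. I'll carry it to the gateway.

Request:
{"name": "arm_command", "arguments": {"series": [0, 0, -0.1, -0.25, 0.11, -0.11, 0, 0, 0, -0.2, -0.5, 0.22, -0.11, 0, 0, 0, -0.28, -0.75, 0.32, -0.11, 0, 0, 0, -0.36, -0.92, 0.41, -0.11, 0, 0, 0, -0.36, -0.92, 0.41, -0.11, 0]}}

```text
t: 17.08
eef_pos: [0.5609, -0.0088, 0.1062]
ee_rot: [3.139, 0.001, -1.119]
force: [0.5, 0.8, -4.4]
width: 0.0519
gripper_force: 25.0
```

Request:
{"name": "arm_command", "arguments": {"series": [0, 0, -0.1, -0.25, -0.04, -0.11, 0, 0, 0, -0.2, -0.5, -0.08, -0.11, 0, 0, 0, -0.28, -0.75, -0.11, -0.11, 0, 0, 0, -0.36, -1, -0.14, -0.11, 0, 0, 0, -0.36, -1, -0.14, -0.11, 0]}}

```text
t: 17.7
eef_pos: [0.5306, 0.0869, 0.1177]
ee_rot: [3.14, 0.001, -0.555]
force: [-0.2, 0.6, -3.4]
width: 0.052
gripper_force: 25.0
```

Run:
```python
from h import *
s=arm.get_state();print(s['width'],s['eef_pos'],s['ee_rot'])
g=W(P,[-177,-4,0])[0,:2];print(g)
plan([(g[0],g[1],.13,.0106),(g[0],g[1],.047,.0106)])
```

```text
0.05203191867220073 [0.53060154 0.08694232 0.11774515] [ 3.14047216e+00  8.29381077e-04 -5.54670137e-01]
[0.50805234 0.18112406]
[0.001, 0.001, -0.36, -0.688, -0.682, -0.123]
-- (np.float64(0.5080523429728866), np.float64(0.1811240598526705), 0.13, 0.0106)
[-0.0, -0.0, -0.0, -0.0, -0.0, 0.83]
-- (np.float64(0.5080523429728866), np.float64(0.1811240598526705), 0.047, 0.0106)
```

Request:
{"name": "arm_command", "arguments": {"series": [0, 0, -0.1, -0.2, -0.19, -0.12, 0, 0, 0, -0.2, -0.4, -0.38, -0.12, 0, 0, 0, -0.28, -0.55, -0.54, -0.12, 0, 0, 0, -0.36, -0.69, -0.68, -0.12, 0, 0, 0, -0.36, -0.69, -0.68, -0.12, 0]}}

```text
t: 18.32
eef_pos: [0.5083, 0.1807, 0.1299]
ee_rot: [3.141, 0.001, 0.009]
force: [0.6, -0.2, -3.8]
width: 0.0517
gripper_force: 25.0
```

Run:
```python
from h import *
for n in ['top','scene','wrist']:cv2.imwrite(f'pics/{n}4.png',arm.grab_frame(n))
L=[[-90,-78,70],[-90,78,70],[-90,-72,4],[-90,72,4],[0,-78,75],[0,78,75]]
im=cv2.imread('pics/wrist4.png')
for q in proj('wrist',W(P,L)): cv2.circle(im,(int(q[0]),int(q[1])),3,(255,0,255),-1)
im2=cv2.imread('pics/scene4.png')
for q in proj('scene',W(P,L)): cv2.circle(im2,(int(q[0]*16),int(q[1]*16)),16,(255,0,255),-1,shift=4)
a=cv2.resize(im[:,100:540],None,fx=.9,fy=.9);b=cv2.resize(im2[220:400,220:420],None,fx=2,fy=2)
cv2.imwrite('pics/m4.png',np.hstack([a,b]))
s=arm.get_state();print(s['width'],s['eef_pos'],s['ee_rot'])
g=W(P,[-177,-4,0])[0,:2];plan([(g[0],g[1],.047,.0106)])
```

```text
0.05148797437327796 [0.50831983 0.17961602 0.1300898 ] [3.14090535e+00 8.74906093e-04 7.10617720e-03]
[0.0, 0.001, -0.002, -0.002, -0.016, 0.831]
-- (np.float64(0.5080523429728866), np.float64(0.1811240598526705), 0.047, 0.0106)
```

View pics/m4.png

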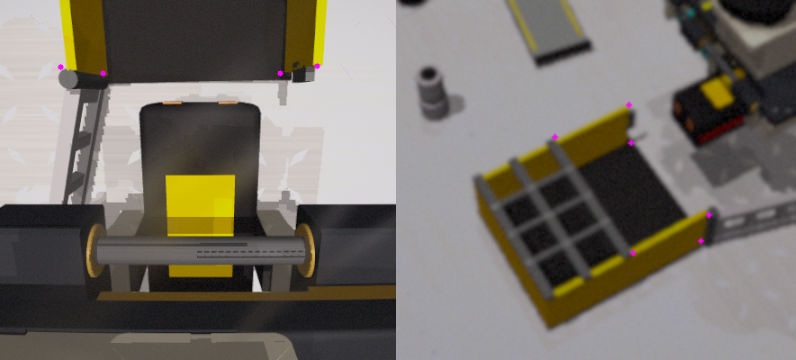

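The pack hangs straight and centred in front of the gateway: pack column is about 200, pen floor spans 105 to 284. The gate at left (85,140) is clear, and pen predictions hold within 3 mm. Lower, then insert.

Request:
{"name": "arm_command", "arguments": {"series": [0, 0, 0, 0, -0.01, 0.3, 0, 0, 0, 0, 0, -0.01, 0.6, 0, 0, 0, 0, 0, -0.01, 0.83, 0, 0, 0, 0, 0, -0.01, 0.83, 0]}}

```text
t: 18.98
eef_pos: [0.5074, 0.1799, 0.0459]
ee_rot: [3.139, 0.003, 0.008]
force: [0.4, -0.1, -2.8]
width: 0.052
gripper_force: 25.0
```

Run:
```python
from h import *
s=arm.get_state();print(s['width'],s['eef_pos'],s['force'])
g=W(P,[-25,-4,0])[0,:2];plan([(g[0],g[1],.046,.0106)])
```

```text
0.05204695867234968 [0.50736115 0.17988081 0.04589131] [ 0.389181   -0.11856817 -2.76012101]
[0.001, 0.001, -0.001, 0.763, -0.008, -0.003]
[0.001, 0.001, -0.001, 0.764, -0.007, -0.002]
-- (np.float64(0.6600438036928431), np.float64(0.18273522968043465), 0.046, 0.0106)
```

Request:
{"name": "arm_command", "arguments": {"series": [0, 0, 0, 0.15, 0, 0, 0, 0, 0, 0, 0.3, 0, 0, 0, 0, 0, 0, 0.45, 0, 0, 0, 0, 0, 0, 0.6, 0, 0, 0, 0, 0, 0, 0.75, 0, 0, 0, 0, 0, 0, 0.75, 0, 0, 0]}}

```text
t: 19.73
eef_pos: [0.5846, 0.1824, 0.0473]
ee_rot: [-3.142, -0.0, 0.01]
force: [-0.1, -0.4, -3.2]
width: 0.0514
gripper_force: 25.0
```

Request:
{"name": "arm_command", "arguments": {"series": [0, 0, 0, 0.15, -0.01, 0, 0, 0, 0, 0, 0.3, -0.01, 0, 0, 0, 0, 0, 0.45, -0.01, 0, 0, 0, 0, 0, 0.6, -0.01, 0, 0, 0, 0, 0, 0.75, -0.01, 0, 0, 0, 0, 0, 0.75, -0.01, 0, 0]}}

```text
t: 20.48
eef_pos: [0.6595, 0.1841, 0.0472]
ee_rot: [3.142, -0.0, 0.01]
force: [0.5, 0.3, -2.6]
width: 0.0516
gripper_force: 25.0
```

Request:
{"name": "arm_command", "arguments": {"series": [0, 0, 0, 0, 0, 0.03, 0, 0, 0, 0, 0, 0, 0.05, 0, 0, 0, 0, 0, 0, 0.05, 0]}}

```text
t: 20.85
eef_pos: [0.6578, 0.1842, 0.0424]
ee_rot: [3.141, 0.001, 0.011]
force: [0.1, 1.1, -2.7]
width: 0.0517
gripper_force: 25.0
```

Run:
```python
from h import *
s=arm.get_state();print(s['width'],s['eef_pos'],s['ee_rot'],s['force'])
```

```text
0.051715705591540664 [0.65778225 0.18423555 0.04235594] [3.14135657e+00 5.50011711e-04 1.09917587e-02] [ 0.14880811  1.14210981 -2.68404988]
```

Request:
{"name": "arm_command", "arguments": {"series": [0, 0, 0, 0, 0, 0.02, 0, 0, 0, 0, 0, 0, 0.02, 0, 0, 0, 0, 0, 0, 0.02, 0.72, 0, 0, 0, 0, 0, 0.02, 0.72, 0, 0, 0, 0, 0, 0.02, 0.72, 0, 0, 0, 0, 0, 0.02, 0.72, 0, 0, 0, 0, 0, 0.02, 0.72]}}

```text
t: 21.72
eef_pos: [0.6583, 0.1842, 0.0406]
ee_rot: [3.142, -0.0, 0.011]
force: [0.1, -0.4, -0.2]
width: 0.0635
gripper_force: 0.0
```

Request:
{"name": "arm_command", "arguments": {"series": [0, 0, 0, 0, 0, -0.5, 0.72, 0, 0, 0, 0, 0, -1, 0.72, 0, 0, 0, 0, 0, -1, 0.72, 0, 0, 0, 0, 0, -1, 0.72]}}

```text
t: 22.22
eef_pos: [0.658, 0.1842, 0.1406]
ee_rot: [-3.141, -0.0, 0.01]
force: [-0.2, 0.3, -1.8]
width: 0.063
gripper_force: 0.0
```

Run:
```python
from h import *
s=arm.get_state();print(s['width'],s['eef_pos'],s['ee_rot'],s['force'],s['q'])
k=knob(1.84);print(k)
plan([(k[0],k[1],.2,-.5),(k[0],k[1],.2,-1.64-1.84+.092+np.pi)])
```

```text
0.06300523039076657 [0.65797616 0.18419132 0.14055488] [-3.14113252e+00 -1.89049319e-05  1.04737530e-02] [-0.19896208  0.31735129 -1.84504206] [ 5.57273723e-01  4.49750562e-01 -1.04269975e-01 -4.50691954e-04
 -1.01652044e+00  1.02423352e+00]
[0.45848902 0.29552367]
[-0.0, 0.0, 0.108, -0.661, -0.378, -0.198]
[-0.0, 0.0, 0.108, -0.716, -0.261, -0.198]
[-0.0, 0.0, 0.108, -0.749, -0.136, -0.198]
-- (np.float64(0.458489019408427), np.float64(0.29552367224131987), 0.2, -0.5)
[0.0, 0.0, -0.161, 0.0, 0.0, 0.0]
-- (np.float64(0.458489019408427), np.float64(0.29552367224131987), 0.2, -0.24640734641020678)
```

Request:
{"name": "arm_command", "arguments": {"series": [0, 0, 0.05, -0.66, -0.38, -0.2, 1, 0, 0, 0.05, -0.66, -0.38, -0.2, 1, 0, 0, 0.05, -0.66, -0.38, -0.2, 1]}}

```text
t: 22.6
eef_pos: [0.591, 0.2221, 0.1602]
ee_rot: [3.141, 0.001, -0.065]
force: [0.6, 0.6, -0.3]
width: 0.0854
gripper_force: 0.0
```

Request:
{"name": "arm_command", "arguments": {"series": [0, 0, 0.05, -0.69, -0.33, -0.2, 1, 0, 0, 0.05, -0.69, -0.33, -0.2, 1, 0, 0, 0.05, -0.69, -0.33, -0.2, 1]}}

```text
t: 22.98
eef_pos: [0.5252, 0.2595, 0.1805]
ee_rot: [-3.142, -0.0, -0.144]
force: [1.1, 0.8, -0.2]
width: 0.0877
gripper_force: 0.0
```

Run:
```python
from h import *
k=knob(1.84);plan([(k[0],k[1],.2,-.246),(k[0],k[1],.096,-.246)])
```

```text
[-0.0, -0.0, 0.065, -0.712, -0.261, -0.195]
-- (np.float64(0.458489019408427), np.float64(0.29552367224131987), 0.2, -0.246)
[-0.0, 0.0, 0.0, 0.0, -0.0, 0.52]
[-0.0, 0.0, 0.0, 0.0, -0.0, 0.52]
-- (np.float64(0.458489019408427), np.float64(0.29552367224131987), 0.096, -0.246)
```

Request:
{"name": "arm_command", "arguments": {"series": [0, 0, 0.07, -0.71, -0.26, -0.2, 1, 0, 0, 0.07, -0.71, -0.26, -0.2, 1, 0, 0, 0.07, -0.71, -0.26, -0.2, 1, 0, 0, 0.07, -0.71, -0.26, -0.2, 1]}}

```text
t: 23.48
eef_pos: [0.4596, 0.2947, 0.1999]
ee_rot: [3.141, 0.0, -0.256]
force: [-0.0, 0.7, 0.9]
width: 0.0874
gripper_force: 0.0
```

Request:
{"name": "arm_command", "arguments": {"series": [0, 0, 0, 0, 0, 0.5, 1, 0, 0, 0, 0, 0, 1, 1, 0, 0, 0, 0, 0, 1, 1, 0, 0, 0, 0, 0, 1, 1]}}

```text
t: 23.98
eef_pos: [0.4601, 0.2955, 0.1017]
ee_rot: [-3.141, -0.001, -0.256]
force: [1.5, 1.0, 0.1]
width: 0.0873
gripper_force: 0.0
```

Run:
```python
from h import *
s=arm.get_state();print(s['eef_pos'],s['force'])
im=arm.grab_frame('scene')
# pack as expected
L=[[x,y,48] for x in(-68,42) for y in(-29,23)]
a=cv2.resize(im[220:400,220:420],None,fx=3,fy=3,interpolation=cv2.INTER_CUBIC)
cv2.imwrite('pics/m5.png',a)
```

```text
[0.4601114  0.29546836 0.10169498] [1.50980431 1.00946255 0.07016825]
```

View pics/m5.png

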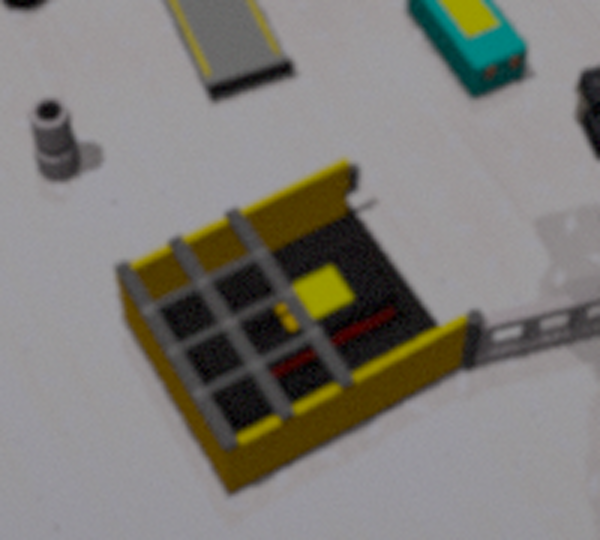

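The pack lies flat and lengthwise in the pen. Its red band runs from (275,372) to (397,312), with the front under the guard and the rear short of the gateway. Now to close the gate.

Request:
{"name": "arm_command", "arguments": {"series": [0, 0, 0, 0, 0, 0.05, 0, 0, 0, 0, 0, 0, 0.05, 0, 0, 0, 0, 0, 0, 0.05, 0, 0, 0, 0, 0, 0, 0.05, 0, 0, 0, 0, 0, 0, 0.05, 0, 0, 0, 0, 0, 0, 0.05, 0, 0, 0, 0, 0, 0, 0.05, 0, 0, 0, 0, 0, 0, 0.05, 0], "force": 10}}

```text
t: 25.02
eef_pos: [0.4588, 0.2952, 0.0955]
ee_rot: [3.142, 0.0, -0.256]
force: [-0.9, -0.1, -0.3]
width: 0.0177
gripper_force: 10.0
```

```bash
cat >> h.py <<'E'
def arc2(ths): # closing, with the present reading as start
    s=arm.get_state();print(s['width'],s['eef_pos'].round(4),s['force'].round(1),s['q'].round(2)); a=cur()
    for t in ths: print(rel(a,tgt(*knob(t),.096,-.256+1.84-t)).round(2).tolist())
E
python3 -c "
from h import *
arc2([1.74,1.62,1.5,1.38,1.26,1.14,1.14])"
```

```text
0.017681178019746384 [0.4588 0.2952 0.0955] [-0.9 -0.1 -0.3] [ 0.93  0.3  -0.47  0.   -0.8   0.38]
[0.0, 0.0, -0.06, 0.0, 0.13, -0.0]
[0.0, 0.0, -0.14, 0.03, 0.29, -0.0]
[0.0, 0.0, -0.22, 0.07, 0.45, -0.0]
[0.0, 0.0, -0.29, 0.14, 0.6, -0.0]
[0.0, 0.0, -0.37, 0.22, 0.74, -0.0]
[0.0, 0.0, -0.45, 0.31, 0.87, -0.0]
[0.0, 0.0, -0.45, 0.31, 0.87, -0.0]
```

Request:
{"name": "arm_command", "arguments": {"series": [0, 0, -0.06, 0, 0.13, 0, 0, 0, 0, -0.14, 0.02, 0.29, 0, 0, 0, 0, -0.22, 0.05, 0.45, 0, 0, 0, 0, -0.29, 0.12, 0.6, 0, 0, 0, 0, -0.37, 0.2, 0.74, 0, 0, 0, 0, -0.45, 0.29, 0.87, 0, 0, 0, 0, -0.45, 0.29, 0.87, 0, 0]}}

```text
t: 25.9
eef_pos: [0.4666, 0.2042, 0.0959]
ee_rot: [-3.141, -0.004, 0.452]
force: [5.8, 2.8, -4.7]
width: 0.0176
gripper_force: 10.0
```

```bash
python3 -c "
from h import *
arc2([1.04,.92,.8,.68,.56,.44,.44])"
```

```text
0.01757974527719111 [0.4666 0.2042 0.0959] [ 5.8  2.8 -4.7] [ 0.8   0.24 -0.55  0.   -0.77  1.22]
[-0.0, -0.0, -0.06, 0.0, 0.14, -0.0]
[-0.0, -0.0, -0.14, 0.03, 0.3, -0.0]
[-0.0, -0.0, -0.21, 0.07, 0.46, -0.0]
[0.0, -0.0, -0.29, 0.13, 0.61, -0.0]
[0.0, -0.0, -0.36, 0.21, 0.75, -0.0]
[0.0, -0.0, -0.44, 0.31, 0.88, -0.0]
[0.0, -0.0, -0.44, 0.31, 0.88, -0.0]
```

Request:
{"name": "arm_command", "arguments": {"series": [0, 0, -0.06, 0, 0.14, 0, 0, 0, 0, -0.14, 0.03, 0.3, 0, 0, 0, 0, -0.21, 0.07, 0.46, 0, 0, 0, 0, -0.29, 0.13, 0.61, 0, 0, 0, 0, -0.36, 0.21, 0.75, 0, 0, 0, 0, -0.44, 0.31, 0.88, 0, 0, 0, 0, -0.44, 0.31, 0.88, 0, 0]}}

```text
t: 26.78
eef_pos: [0.5331, 0.1388, 0.0959]
ee_rot: [3.14, -0.003, 1.143]
force: [2.4, 4.7, -0.4]
width: 0.0177
gripper_force: 10.0
```

```bash
python3 -c "
from h import *
arc2([.34,.22,.1,0.02,-.03,-.03])"
```

```text
0.017701829385279085 [0.5331 0.1388 0.0959] [ 2.4  4.7 -0.4] [ 0.61  0.3  -0.46  0.   -0.8   2.1 ]
[0.0, -0.0, -0.06, 0.0, 0.13, -0.0]
[0.0, -0.0, -0.14, 0.03, 0.29, -0.0]
[0.0, -0.0, -0.22, 0.07, 0.45, -0.0]
[0.0, -0.0, -0.27, 0.11, 0.55, -0.0]
[0.0, -0.0, -0.3, 0.14, 0.61, 0.0]
[0.0, -0.0, -0.3, 0.14, 0.61, 0.0]
```

Request:
{"name": "arm_command", "arguments": {"series": [0, 0, -0.06, 0, 0.13, 0, 0, 0, 0, -0.14, 0.03, 0.29, 0, 0, 0, 0, -0.22, 0.07, 0.45, 0, 0, 0, 0, -0.27, 0.11, 0.55, 0, 0, 0, 0, -0.3, 0.14, 0.61, 0, 0, 0, 0, -0.3, 0.14, 0.61, 0, 0]}}

```text
t: 27.52
eef_pos: [0.5918, 0.1266, 0.0955]
ee_rot: [-3.141, -0.001, 1.613]
force: [-4.0, 5.7, 1.5]
width: 0.0182
gripper_force: 10.0
```

```bash
python3 -c "
from h import *
arc2([-.03]); print(knob(0))"
```

```text
0.018158932483818318 [0.5918 0.1266 0.0955] [-4.   5.7  1.5] [ 0.53  0.38 -0.33 -0.   -0.85  2.65]
[-0.0, -0.0, -0.0, -0.01, 0.03, -0.0]
[0.59043097 0.12600758]
```

Request:
{"name": "arm_command", "arguments": {"series": [0, 0, 0, 0, 0.05, 0, 0, 0, 0, 0, 0, 0.09, 0, 0, 0, 0, 0, 0, 0.09, 0, 0]}}

```text
t: 27.9
eef_pos: [0.5962, 0.126, 0.0948]
ee_rot: [-3.133, 0.0, 1.611]
force: [-20.3, 8.0, 13.3]
width: 0.0265
gripper_force: 10.0
```

The fingers are being pushed apart at 20 N, so the gate is against its stop. Release and lift.

Request:
{"name": "arm_command", "arguments": {"series": [0, 0, 0, 0, -0.06, 0, 0.5, 0, 0, 0, 0, -0.06, 0, 1, 0, 0, 0, 0, -0.06, 0, 1, 0, 0, 0, 0, -0.06, 0, 1, 0, 0, 0, 0, -0.06, 0, 1]}}

```text
t: 28.52
eef_pos: [0.5955, 0.1253, 0.0955]
ee_rot: [-3.142, 0.0, 1.613]
force: [0.5, 0.2, -0.2]
width: 0.0704
gripper_force: 0.0
```

Request:
{"name": "arm_command", "arguments": {"series": [0, 0, 0, 0, 0, -0.5, 1, 0, 0, 0, 0, 0, -1, 1, 0, 0, 0, 0, 0, -1, 1, 0, 0, 0, 0, 0, -1, 1]}}

```text
t: 29.02
eef_pos: [0.5951, 0.1254, 0.1954]
ee_rot: [3.142, -0.0, 1.613]
force: [-0.4, 0.1, -0.8]
width: 0.0874
gripper_force: 0.0
```

Run:
```python
from h import *
m=arm.camera_model('wrist');im=arm.grab_frame('wrist');s=arm.get_state();print(s['t'],s['eef_pos'])
r=((im[...,2]>110)&(im[...,1]<70)&(im[...,0]<70)).astype(np.uint8)
n,l,st,c=cv2.connectedComponentsWithStats(r)
for i in range(1,n):
    if st[i][4]>60: print(st[i],c[i].round(1),ray('wrist',[c[i]],.112,m)[0].round(4))
for t in(0,.07): print(proj('wrist',[[*knob(t),.112]],m))
b=arm.grab_frame('scene')[220:400,220:420]
cv2.imwrite('pics/m6.png',np.hstack([cv2.resize(im[:,100:540],None,fx=.9,fy=.9),cv2.resize(b,None,fx=2,fy=2)]))
```

```text
29.075 [0.59476166 0.12521039 0.19468857]
[306 198  22  11 123] [315.6 202.3] [0.5897 0.1317 0.112 ]
[[316.31709052 210.39873689]]
[[302.29047015 209.49771116]]
```

View pics/m6.png

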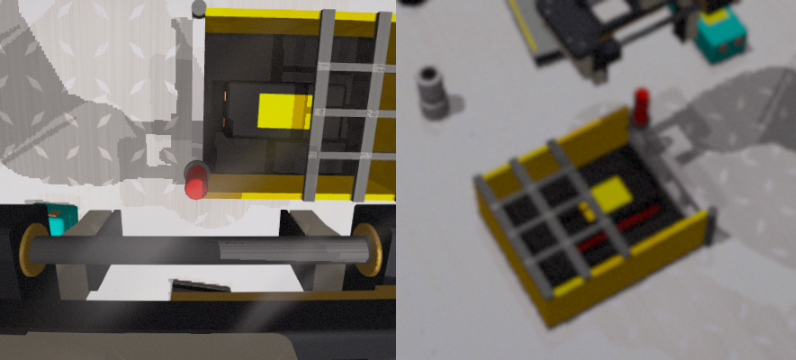

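The gate is shut: it stands square to the pen with the knob at crop (196,182), matching the angle-0 prediction. The pack (rear end at column ~224) is clear of the gate, and the fingers touch nothing. Handing in.

```bash
python3 -c "
from station import arm
print(arm.job_done())"
```

```text
the job is handed in; nothing more can be done
None
```

I handed the job in at about 29 s. The pack was ejected and now lies flat and lengthwise in the pen; the gate is shut against its stop and the slide is back home. I never touched the lug, cleaner, socket or cap. The hand-in returned no verdict.

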